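Clamp a neck-heel blank in the luthier's cam jig

ROBOT

A 6-joint arm with a two-finger parallel gripper is mounted at the origin on the work surface. World frame = base frame: x ahead of the robot, y to its left, z up, the work surface at z = 0. Lengths are in mm, angles in rad, forces in N, time in s.
With the tool pointing down it reaches from about 275 to 1000 mm from the base axis. Payload 8.4 kg.
Tool frame: the origin (TCP) lies on the centre line of the jaws, within the pads' length; the fingertips stand 11 mm ahead of it and the grasp point (between the pads) lies 8 mm behind it (manip.tip_extent is the z of the fingertips in the tool frame, in mm); z points along the fingers, y is the direction in which the jaws open and shut (so a half turn about z gives the same grasp; the last joint's range is limited). The gripper opens to 85 mm and grips with 20 to 120 N. Pads are 22 mm wide; open, the fingers measure 114 mm over their backs; the gripper's body (76 mm by 85 mm) begins 54 mm behind the grasp point. The pads swing forward as they close: fully open they stand 13 mm farther back than shut.
Start: joints at [-1.195, 0.353, 1.633, -0, 1.155, -0.002], TCP at [230.546, -580.927, 215.481] pointing down, gripper open.
Joint ranges: [-2.63, 2.63], [-0.92, 2.1], [0.06, 2.66], [-1.3, 4.44], [0, 2.69], [-3.02, 3.02]. Speed limits (rad/s): [2.22, 2.22, 2.79, 3.14, 3.14, 3.14].

INTERFACE

Orientations are given as [roll, pitch, yaw] about the fixed x, y, z axes, in that order (R = Rz(yaw) Ry(pitch) Rx(roll)).
In Python, from plant import manip gives the robot as it stands.
- The arm moves only by the tool send_rows, never from a script. Its argument "series" is one flat list of numbers, 7 for each row, row after row: the shift along the tool's x, y, z in m, then the turn, a rotation vector about the tool's x, y, z in rad, then the opening, from 0 (shut) to 1 (fully open). In form: [x, y, z, wx, wy, wz, claw, x, y, z, wx, wy, wz, claw, ...]. A call has 1 to 5 rows; each row shifts and turns the commanded pose from where the row before left it, along the tool's axes as they then stand; what a row does not reach is not made up. A row lasts 1/10 s, in which the tool goes at most 50 mm and 8.59 degrees, less where a joint would pass 70% of its speed; a pose out of reach is approached as far as the arm can. A call with a gripper value outside its range is refused whole. The fingers move at their own pace and stop on an object; "newtons" is the grip in N (left out, the last holds). Time passes only in rows, so rows that do not move let the fingers close. It gives the time, the measured TCP pose, the force and the opening at its end, in the units of the state.
- manip.observe(): the state, without advancing time (a new reading comes with each control period).
- manip.snapshot(name): name is "side" or "top" or "wrist"; returns (picture, depth): 384x512x3 uint8, red, green, blue; 384x512 float32, mm along the optical axis (not along the pixel's ray), 0 where there is no reading.
- manip.calibration(name): a dict with "fx", "fy", "cx", "cy" (pixels), "R" (3x3) and "t" (3): a world point X has camera coordinates R X + t. Camera axes: x right, y down, z forward; pixel columns grow to the right and rows downward; lengths in mm; the calibration is good to about 2 mm. A picture is of the moment at which its call begins: read the wrist's pose just before it. calibration takes no time and is no camera call; for the wrist camera it gives the pose at the moment of the call.
- manip.finish_job(): hands the job in, once; it reports no verdict.
The state is a dict: "t": time; "q": joint angles; "qvel": joint speeds; "tau": joint torques, N m; "ee_pos": TCP position; "orientation": TCP orientation; "wrist_force": force on the tool from outside, world axes, zero at the start; "ft_torque": the same for the moment, N m; "opening": opening from 0.0 (shut) to 1.0 (fully open).
Only numpy, scipy, OpenCV 4.12 (cv2) and the standard library are available. Lean on these libraries where they do the work, as an engineer would, in place of code of your own. Each camera call takes 0.05 s, during which the arm holds its last target. There are 200 camera calls.

TASK

Slide the neck-heel blank along the jig's bed until it is home against the end stop, press it there firmly for a moment (about 10 N, never more than 25 N) so that it beds, and leave it there. Then swing the ball lever over until it snaps past centre and rests closed, clamping the blank against the fence. Do not force the lever, and leave the other things on the bench alone.

Things in the scene. Friction and masses are not known exactly. Their poses are not given: they have to be found in the camera images.
- jig: Holding jig fixed to the bench: plywood base 20 mm thick. Origin on the bench under the bed; the bed's top is 20 mm above it. +x runs along the bed towards the end stop, away from the robot (within 15 degrees); +y towards the wooden fence; the green cam clamp is on the -y side. The base spans x -105 to 110, y -125 to 50 mm. The green housing is 64 x 52 mm about x 35, y -91 mm, 58 mm above the bench.
- fence_mid (a point): Middle of the top edge of the fence's face, 44 mm above the bench, at x = 10, y = 22 mm of the jig. The fence is 160 mm long (along the jig's x) and 14 mm thick; the blank is clamped flat against this face.
- stop_pin (a joint): Brass feeler pin, 8 mm across, mid-face in the end stop (aluminium block, 40 wide, 30 high, across the bed). The stop's face is locked anywhere from x = 58 to 80 mm of the jig; this is not measured: find it by touch. 0 = pin stands 6 mm out; the sliding blank pushes it in (0.2 N, a weak spring); 0.006 m = the blank touches the face.
- heel_blank: Neck-heel blank: loose L-shaped mahogany block with a dark stripe on top, 110 long (x) x 44 x 40 mm high, about 0.14 kg. Origin under its middle. Its +x end is the full-height heel (70 mm long) that meets the stop. It starts on the bed, up to 5 mm off the fence and 17 to 50 mm short of the stop. It slides with 1 to 2 N; at the stop the push rises steeply. Over 25 N damages it.
- stub_end (a point): Centre of the flat end face (44 mm wide, 20 mm high) of the blank's neck stub, on the robot's side, 50 mm above the bench. The stub is 40 mm long and only the upper half of the blank's height (40 to 60 mm above the bench). Push here along the jig's +x. Axes are the blank's.
- cam_lever (a joint): Angle of the clamp lever about its upright pivot. 0 = open, as it starts; grows clockwise seen from above; 1.3 rad = dead centre; 1.6 = closed, on a hard stop. A spring resists up to dead centre (up to about 11 N at the ball, most near 0.7 rad, and takes the lever back to 0 if let go); beyond it the spring snaps the lever on to 1.6 by itself and holds it.
- lever_pivot (a point): Point on the lever's upright pivot axis at the height of the ball (90 mm above the bench), at x = 35, y = -85 mm of the jig. The hub below it reaches 79 mm above the bench.
- clamp_pad: Black rubber clamp pad, 26 x 22 mm, at x = 35 mm of the jig, facing the fence. The cam drives it 13 mm along the jig's +y as the lever closes; it meets the blank on the way and presses it to the fence with about 10 N.
- chisel: Bystander: wood chisel lying on the bench beyond the fence, about 220 mm long, 26 mm high.
- glue_bottle: Bystander: white bottle with an orange cap and yellow label, 48 mm across, 110 mm high, standing past the jig's far end. Origin under its centre.
- pin_jar: Bystander: amber jar with a brass lid, 56 mm across, 55 mm high, standing past the jig's far end. Origin under its centre.
- lever_ball (a point): Steel lever bar, 10 mm thick, rising from the hub to a black ball 26 mm across. Point at the ball's centre, 90 mm above the bench, 95 mm from the pivot axis. Open, the ball stands off the jig's -y side; closed, it lies on the robot's side of the pivot. The way round is clear. A push of more than 25 N on it or on the jig (as in forcing it on its closed stop) is too much.
There are look-alikes about, which are no part of the job. What is meant by the heel_blank is not red, and is the smaller of those in its own colour.

How it is judged (in metres and radians):
On the way, in this order (a step that is already met when the one before it is completed fails the run):
1. with the lever still open, the blank is home against the end stop (within 1.5 mm) and pressed there with more than 4 N (value of joint stop_pin above 0.0045 m and value of joint cam_lever below 0.25 rad and contact force between the fingers and heel_blank above 4 N), for 0.2 s.
2. the lever has snapped past centre to its closed position (value of joint cam_lever above 1.52 rad), for 0.3 s.
At the end, for the whole second after the job is handed in: The lever rests closed (within 0.08 rad of its stop), the pad presses the blank with more than 5 N, the blank lies flat on the bed, within 1.5 mm of the end stop and 2 mm of the fence, square to it within 0.04 rad (value of joint cam_lever above 1.52 rad and value of joint stop_pin above 0.0045 m and contact force between clamp_pad and heel_blank above 5 N and y of heel_blank in the frame of jig between -0.002 and 0.003 m and z of heel_blank in the frame of jig below 0.023 m and angle between the x axis of heel_blank and the x axis of jig, either way round below 0.04 rad and angle between heel_blank's own z axis and vertical below 0.05 rad); the robot touches nothing.
It fails at once if the blank is pushed with more than 25 N (contact force between the fingers and heel_blank above 25 N).
It fails at once if the lever or another part of the jig is pushed with more than 25 N (contact force between the fingers and jig above 25 N).
It fails at once if the chisel is moved by more than 15 mm or tipped (distance of chisel from where it was at the start of the episode above 0.015 m or angle between chisel's own z axis and vertical above 0.4 rad).
It fails at once if the glue bottle is moved by more than 15 mm or tipped (distance of glue_bottle from where it was at the start of the episode above 0.015 m or angle between glue_bottle's own z axis and vertical above 0.4 rad).
It fails at once if the jar is moved by more than 15 mm or tipped (distance of pin_jar from where it was at the start of the episode above 0.015 m or angle between pin_jar's own z axis and vertical above 0.4 rad).
It also fails if it takes over 61 s, if anything falls off the work surface, if the arm or the gripper's body presses on something with over 40 N, if the wrist force passes 120 N, or if a joint passes its speed limit or range.

## Working session

There is one attempt and no reset: what is moved stays moved. The work goes in short steps, Python scripts to look and compute and a tool call to move; the robot and the scene stay as the last step left them, time stands still between calls to the robot, and variables do not carry over. Pictures are saved under pics/ and viewed, about 8 in all and at most 12, crops included, and the job is handed in when it is done.

Besides the shell and the picture viewer there is one more tool, called after "Call:" by a JSON object that holds its "name" and its "arguments". send_rows: Moves the arm, as the interface text tells. Its arguments: {"type":"object","properties":{"series":{"type":"array"},"newtons":{"type":"number"}},"required":["series"]}

```bash
ls && mkdir -p pics && python3 - <<'E'
from plant import manip
import cv2,numpy as np
s=manip.observe();print({k:np.round(v,3) for k,v in s.items()})
ims=[]
for n in("top","side"):
    p,d=manip.snapshot(n);cv2.imwrite(f"pics/{n}0.png",p[:,:,::-1]);np.save(f"pics/{n}0d.npy",d)
    c=manip.calibration(n);print(n,c)
    ims.append(p[:,:,::-1])
E
```

```text
pics
{'t': np.float64(0.0), 'q': array([-1.195,  0.354,  1.634, -0.   ,  1.155, -0.002]), 'qvel': array([ 0.002,  0.001, -0.   , -0.   ,  0.001, -0.002]), 'tau': array([-2.0000e-03, -6.0526e+01, -3.4207e+01, -0.0000e+00,  1.0000e-02,
       -0.0000e+00]), 'ee_pos': array([ 230.361, -580.469,  214.747]), 'orientation': array([-3.14 ,  0.   ,  0.378]), 'wrist_force': array([0.33 , 0.283, 0.144]), 'ft_torque': array([-0.005,  0.04 ,  0.018]), 'opening': np.float64(1.002)}
top {'fx': 381.5060555445601, 'fy': 381.5060555445601, 'cx': 253.39206302443307, 'cy': 195.30227457399516, 'R': array([[-1.46332245e-01, -9.89235148e-01,  8.33814160e-04],
       [-9.67366801e-01,  1.42921025e-01, -2.09224885e-01],
       [ 2.06853440e-01, -3.14229512e-02, -9.77867196e-01]]), 't': array([119.40156119, 579.8472987 , 696.73215957])}
side {'fx': 370.27848913937095, 'fy': 370.27848913937095, 'cx': 253.50650708643482, 'cy': 189.51356096454745, 'R': array([[ 0.84510512, -0.5344427 , -0.01297398],
       [-0.33088434, -0.5038521 , -0.79790264],
       [ 0.41989628,  0.67860449, -0.60264671]]), 't': array([-471.11382838,  269.77504921,  588.63684546])}
```

View pics/top0.png

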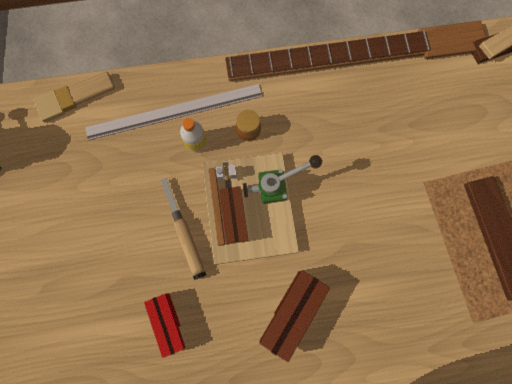

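View pics/side0.png

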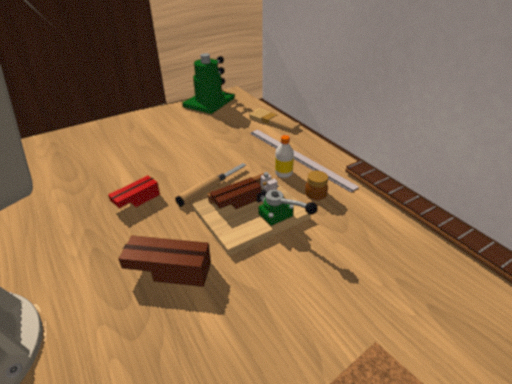

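The top view shows the jig base at cols 205–298 and rows 153–263. In it, the blank is at about (232,215), the ball at (315,161), the hub at (270,183), the bottle at (192,135) and the jar at (248,126). The red block and the large mahogany block nearer the robot are the look-alikes. Next I'll measure by rays.

```bash
cat > h.py <<'E'
import numpy as np,cv2
from plant import manip
def ray(c,u,v,z):
    d=c["R"].T@np.array([(u-c["cx"])/c["fx"],(v-c["cy"])/c["fy"],1]);o=-c["R"].T@c["t"]
    return o+d*(z-o[2])/d[2]
def proj(c,X):
    p=c["R"]@np.array(X)+c["t"];return np.array([c["fx"]*p[0]/p[2]+c["cx"],c["fy"]*p[1]/p[2]+c["cy"]])
E
python3 - <<'E'
from h import *
c=manip.calibration("top")
im=cv2.imread("pics/top0.png")
cr=im[140:275,190:340]
cv2.imwrite("pics/crop0.png",cv2.resize(cr,None,fx=5,fy=5,interpolation=cv2.INTER_CUBIC)[:600])
for n,u,v,z in[("ball",315.5,161,90),("hub",270,183,79),("bottle",188,124,110),("jar",248,118,55),("bigblank",295,315,60)]:
    print(n,ray(c,u,v,z).round(1))
E
```

```text
ball [634.9 -95.4  90. ]
hub [606.9  -1.8  79. ]
bottle [738.7 139.3 110. ]
jar [757.9  20.1  55. ]
bigblank [354.1 -10.1  60. ]
```

View pics/crop0.png

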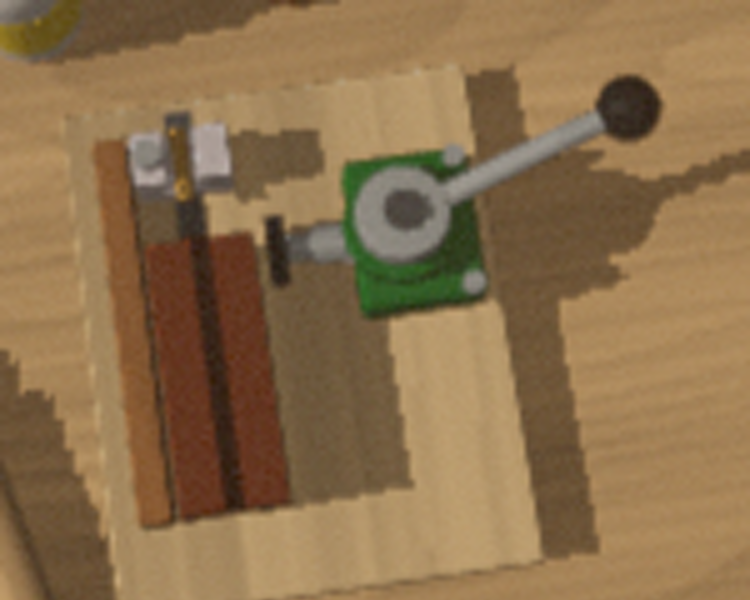

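The crop shows the blank's top corners at (146,245), (252,235), (288,502) and (178,518). The fence is on its left, the stop is at (180,160) with the brass pin about (182,185), and the ball is at (628,106).

```bash
python3 - <<'E'
from h import *
c=manip.calibration("top")
P=lambda u,v,z:ray(c,190+u/5-.4,140+v/5-.4,z)[:2]
ba=[P(65,115,20),P(465,66,20),P(543,560,20)]
bl=[P(146,245,60),P(252,235,60),P(288,502,60),P(178,518,60)]
fe=[P(95,142,44),P(140,525,44),P(123,140,44)]
st=[P(130,137,50),P(228,123,50)]
ang=lambda a,b:np.degrees(np.arctan2(*(b-a)[::-1]))
print("base",np.round(ba,1),"yawfrom side",ang(ba[2],ba[1]),"from far edge",ang(ba[1],ba[0])-90)
print("blank",np.round(bl,1),"yaw",ang(bl[2],bl[1]),ang(bl[3],bl[0]),ang(bl[2],bl[3])-90,"c",np.mean(bl,0))
print("fence",np.round(fe,1),ang(fe[1],fe[0]))
hub=P(403,213,79);ball=P(628,106,90);print("hub",hub,"ball",ball,np.linalg.norm(hub-ball),ang(hub,ball))
yaw=np.radians((ang(ba[2],ba[1])+ang(fe[1],fe[0]))/2)
R=np.array([[np.cos(yaw),-np.sin(yaw)],[np.sin(yaw),np.cos(yaw)]])
print("yaw",np.degrees(yaw))
for n,p,q in[("far-left base",ba[0],(110,50)),("far-right",ba[1],(110,-125)),("near-right",ba[2],(-105,-125)),("hub",hub,(35,-85)),("fence far out",fe[0],(90,36)),("fence near out",fe[1],(-70,36)),("fence far face",fe[2],(90,22))]:
    print(n,(p-R@np.array(q)).round(1))
E
```

```text
base [[686.4 128.9]
 [683.  -43.8]
 [470.7 -41. ]] yawfrom side -0.7419880346252855 from far edge -1.101208778527834
blank [[615.   99.6]
 [612.9  57.2]
 [505.3  58.2]
 [505.4 101.2]] yaw -0.5264388329861165 -0.8298296372969122 -0.1493879717565676 c [559.64731644  79.04669445]
fence [[665.3 115.8]
 [506.4 117.4]
 [664.4 104.3]] -0.5747193479127847
hub [608.42599973  -2.43155765] ball [635.39327405 -94.92011745] 96.33985456750169 -73.7446800106968
yaw -0.6583536912690351
far-left base [575.8  80.2]
far-right [574.5  82.5]
near-right [577.1  82.8]
hub [574.4  83. ]
fence far out [574.9  80.9]
fence near out [576.   80.6]
fence far face [574.2  83.3]
```

Fitting base, fence and hub agree: jig origin ≈ (575.3, 81.9), yaw ≈ −0.66°, and the blank is about 3 mm off the fence with its stub face at x ≈ 505, y ≈ 80. I'll shut the jaws and turn the tool to yaw ≈ 179.3°. Its −x side will then push the blank, and later its +x side can push the ball.

Call:
{"name": "send_rows", "arguments": {"series": [0,0,0,0,0,-0.1376,0,0,0,0,0,0,-0.1376,0,0,0,0,0,0,-0.1376,0,0,0,0,0,0,-0.1376,0,0,0,0,0,0,-0.1376,0], "newtons": 40}}

```text
t: 0.6
ee_pos: [230.4, -580.6, 215.0]
orientation: [-3.141, -0.001, 1.071]
wrist_force: [0.1, 0.3, 0.9]
opening: 0.143
```

Call:
{"name": "send_rows", "arguments": {"series": [0,0,0,0,0,-0.1376,0,0,0,0,0,0,-0.1376,0,0,0,0,0,0,-0.1376,0,0,0,0,0,0,-0.1376,0,0,0,0,0,0,-0.1376,0]}}

```text
t: 1.1
ee_pos: [230.4, -580.6, 215.1]
orientation: [-3.141, -0.001, 1.759]
wrist_force: [-0.1, -0.7, -0.6]
opening: 0.004
```

Call:
{"name": "send_rows", "arguments": {"series": [0,0,0,0,0,-0.1376,0,0,0,0,0,0,-0.1376,0,0,0,0,0,0,-0.1376,0,0,0,0,0,0,-0.1376,0,0,0,0,0,0,-0.1376,0]}}

```text
t: 1.6
ee_pos: [230.4, -580.6, 215.0]
orientation: [3.141, -0.001, 2.448]
wrist_force: [-0.1, -0.9, -0.3]
opening: 0.001
```

Call:
{"name": "send_rows", "arguments": {"series": [0,0,0,0,0,-0.1376,0,0,0,0,0,0,-0.1376,0,0,0,0,0,0,-0.1376,0,0,0,0,0,0,-0.1376,0,0,0,0,0,0,-0.1376,0]}}

```text
t: 2.1
ee_pos: [230.5, -580.6, 215.0]
orientation: [3.141, -0.0, 3.135]
wrist_force: [-0.3, -0.0, 0.4]
opening: -0.001
```

Call:
{"name": "send_rows", "arguments": {"series": [-0.0154,0.0442,0.0043,0,0,0,0,-0.0154,0.0442,0.0043,0,0,0,0,-0.0154,0.0442,0.0043,0,0,0,0,-0.0154,0.0442,0.0043,0,0,0,0,-0.0154,0.0442,0.0043,0,0,0,0]}}

```text
t: 2.6
ee_pos: [310.2, -359.0, 193.6]
orientation: [3.141, -0.0, 3.129]
wrist_force: [1.5, 0.1, 0.5]
opening: -0.003
```

Call:
{"name": "send_rows", "arguments": {"series": [-0.0154,0.0442,0.0043,0,0,0,0,-0.0154,0.0442,0.0043,0,0,0,0,-0.0154,0.0442,0.0043,0,0,0,0,-0.0154,0.0442,0.0043,0,0,0,0,-0.0154,0.0442,0.0043,0,0,0,0]}}

```text
t: 3.1
ee_pos: [389.9, -139.0, 172.4]
orientation: [-3.141, 0.0, 3.129]
wrist_force: [1.5, -0.2, 1.1]
opening: 0.002
```

Call:
{"name": "send_rows", "arguments": {"series": [-0.0154,0.0442,0.0043,0,0,0,0,-0.0154,0.0442,0.0043,0,0,0,0,-0.0154,0.0442,0.0043,0,0,0,0,-0.0154,0.0442,0.0043,0,0,0,0,-0.0154,0.0442,0.0043,0,0,0,0]}}

```text
t: 3.6
ee_pos: [469.5, 81.3, 150.7]
orientation: [-3.141, -0.0, 3.13]
wrist_force: [0.3, -0.2, -0.1]
opening: -0.001
```

```bash
python3 - <<'E'
from h import *
s=manip.observe();print(s["t"],s["ee_pos"].round(1),s["orientation"].round(4),s["q"].round(2))
c=manip.calibration("wrist");p,d=manip.snapshot("wrist")
cv2.imwrite("pics/w1.png",p[:,:,::-1])
print(c)
E
```

```text
3.6 [469.5  81.3 150.7] [-3.1415 -0.      3.1301] [ 0.17  0.2   2.01 -0.    0.93 -1.39]
{'fx': 335.3441252886235, 'fy': 335.3441252886235, 'cx': 252.61236913743588, 'cy': 192.918695931612, 'R': array([[ 1.09699197e-02,  9.99939807e-01, -2.06473616e-04],
       [ 9.52863737e-01, -1.03908570e-02,  3.03220594e-01],
       [ 3.03200197e-01, -3.52304677e-03, -9.52920369e-01]]), 't': array([ -86.62259733, -465.73456663,  175.30831463])}
```

View pics/w1.png

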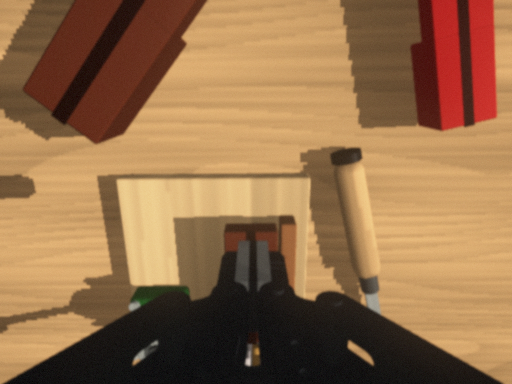

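The wrist view shows the stub's end face (cols 224–277, rows ~224–236) directly in line with the shut fingers (col ~250). The fence is at cols 280–296 and the look-alikes are well clear. I'll lower to push height.

```bash
python3 - <<'E'
from h import *
c=manip.calibration("wrist")
for u,v,z in[(224,237,60),(277,237,60),(224,224,40),(276,224,40),(281,216,44),(296,216,44),(120,180,20),(309,179,20)]: print(u,v,ray(c,u,v,z).round(1))
E
```

```text
224 237 [510.7  63.5  60. ]
277 237 [511.2 106.4  60. ]
224 224 [507.8  62.   40. ]
276 224 [508.3 107.   40. ]
281 216 [499.3 110.8  44. ]
296 216 [499.5 123.5  44. ]
120 180 [472.8 -30.8  20. ]
309 179 [473.8 137.4  20. ]
```

Call:
{"name": "send_rows", "arguments": {"series": [0,-0.0005,0.032,0,0,0,0,0,0,0.032,0,0,0,0,0,0,0.032,0,0,0,0,0,0,0,0,0,0,0,0,0,0,0,0,0,0]}}

```text
t: 4.15
ee_pos: [469.0, 78.7, 55.0]
orientation: [-3.141, -0.002, 3.13]
wrist_force: [1.0, 0.4, -0.1]
opening: -0.003
```

Using the calibration read at the moment of that picture, the stub's centre comes to y ≈ 79.5. That matches the top view, so the fingers (y 78.7) are lined up. I'll approach the stub.

Call:
{"name": "send_rows", "arguments": {"series": [-0.006,0.0005,0.001,0,0,0,0,-0.006,0,0,0,0,0,0,-0.005,0,0,0,0,0,0,-0.003,0,0,0,0,0,0,0,0,0,0,0,0,0]}}

```text
t: 4.65
ee_pos: [490.2, 79.1, 54.4]
orientation: [3.141, 0.001, 3.13]
wrist_force: [-0.2, 0.2, 0.1]
opening: 0.002
```

Call:
{"name": "send_rows", "arguments": {"series": [-0.002,0,0,0,0,0,0,-0.002,0,0,0,0,0,0,-0.002,0,0,0,0,0,0,-0.002,0,0,0,0,0,0,-0.002,0,0,0,0,0,0]}}

```text
t: 5.15
ee_pos: [499.5, 79.0, 53.9]
orientation: [3.142, -0.0, 3.13]
wrist_force: [0.3, -0.0, 0.9]
opening: 0.003
```

Call:
{"name": "send_rows", "arguments": {"series": [-0.002,0,0,0,0,0,0,-0.002,0,0,0,0,0,0,-0.002,0,0,0,0,0,0,-0.002,0,0,0,0,0,0,-0.002,0,0,0,0,0,0]}}

```text
t: 5.65
ee_pos: [509.5, 78.8, 54.0]
orientation: [3.142, -0.0, 3.13]
wrist_force: [0.5, -0.1, -0.3]
opening: 0.003
```

No 1–2 N is showing yet, so I'll check with the top camera.

```bash
python3 - <<'E'
from h import *
p,d=manip.snapshot("top");q,_=manip.snapshot("side")
a=cv2.resize(p[140:275,190:280,::-1],None,fx=4,fy=4,interpolation=cv2.INTER_CUBIC)
b=cv2.resize(q[150:260,180:280,::-1],None,fx=4,fy=4,interpolation=cv2.INTER_CUBIC)
o=np.zeros((540,770,3),np.uint8);o[:,:360]=a;o[:440,365:765]=b
cv2.imwrite("pics/m2.png",o)
for i in range(6): print(manip.observe()["wrist_force"].round(2))
E
```

```text
[-0.2   0.84  0.02]
[-0.2   0.84  0.02]
[-0.2   0.84  0.02]
[-0.2   0.84  0.02]
[-0.2   0.84  0.02]
[-0.2   0.84  0.02]
```

View pics/m2.png

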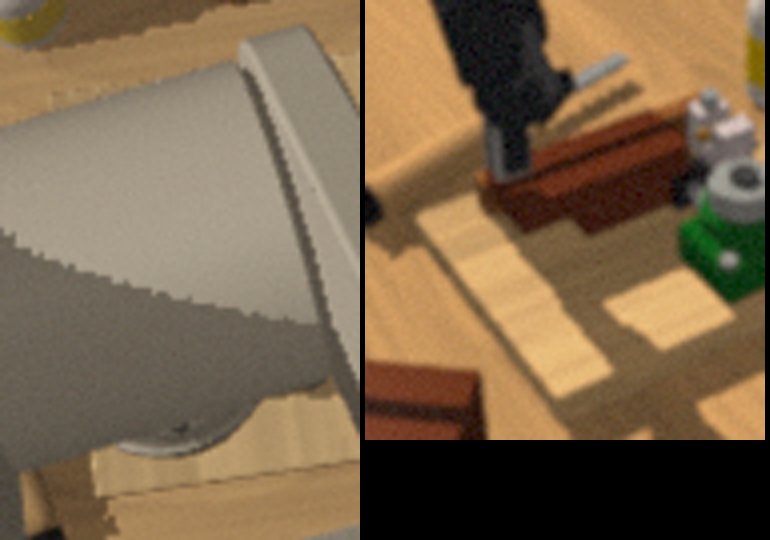

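The side view has the finger at the stub's end, but whether it touches is unclear. I'll project the expected points into that view.

```bash
python3 - <<'E'
from h import *
c=manip.calibration("side");print(manip.tip_extent, manip.observe()["ee_pos"],(-c["R"].T@c["t"]).round())
q=lambda X:((proj(c,X)-[180,150])*4+[365+2,2]).round().tolist()
for n,X in[("tip near y-",(498,64.5,43)),("tip far y-",(520.5,64.5,43)),("tip near y+",(498,93.5,43)),("stub top -y old",(505,58,60)),("stub bot -y old",(505,58,40)),("stub bot+y old",(505,101,40)),("stub top +y old",(505,101,60)),("stub top -y new",(521,58,60)),("stub bot -y new",(521,58,40)),("stub top +y new",(521,101,60)),("step -y new",(561,58,40)),("step old",(545,58,40)),("step old bot",(545,58,20)),("heel top far -y old",(615,57,60)),("heel top far +y old",(615,101,60))]: print(n,q(X))
E
```

```text
11.0 [509.69020644  78.85181578  54.0042251 ] [ 240. -515.  564.]
tip near y- [506.0, 229.0]
tip far y- [542.0, 215.0]
tip near y+ [482.0, 202.0]
stub top -y old [521.0, 207.0]
stub bot -y old [523.0, 235.0]
stub bot+y old [488.0, 195.0]
stub top +y old [485.0, 167.0]
stub top -y new [547.0, 197.0]
stub bot -y new [549.0, 225.0]
stub top +y new [510.0, 158.0]
step -y new [611.0, 201.0]
step old [586.0, 210.0]
step old bot [588.0, 238.0]
heel top far -y old [691.0, 142.0]
heel top far +y old [651.0, 105.0]
```

```bash
python3 - <<'E'
from h import *
c=manip.calibration("side");p,d=manip.snapshot("side");print(manip.observe()["wrist_force"].round(2))
def X(u,v):
    z=d[v,u];return c["R"].T@(np.array([(u-c["cx"])/c["fx"]*z,(v-c["cy"])/c["fy"]*z,z])-c["t"])
for cu in(497,510,525,540):
    print("comp col",cu)
    for cv in range(130,245,10):
        u,v=180+(cu-365)//4,150+cv//4; print("  ",cv,X(u,v).round(0),p[v,u])
E
```

```text
[-0.36 -0.3  -0.14]
comp col 497
   130 [503.  73. 103.] [52 54 50]
   140 [502.  71.  97.] [73 67 64]
   150 [502.  73.  91.] [74 71 68]
   160 [501.  72.  84.] [82 79 75]
   170 [500.  71.  79.] [84 85 83]
   180 [505.  84.  60.] [82 59 52]
   190 [505.  84.  55.] [58 29 24]
   200 [504.  84.  47.] [61 27 15]
   210 [512. 104.  24.] [67 34 13]
   220 [508.  97.  21.] [121  95  65]
   230 [507.  94.  18.] [181 142  93]
   240 [501.  83.  19.] [199 154 101]
comp col 510
   130 [498.  45. 122.] [22 23 18]
   140 [506.  64. 100.] [25 25 26]
   150 [505.  63.  96.] [24 19 23]
   160 [504.  63.  88.] [26 28 28]
   170 [505.  66.  80.] [32 30 36]
   180 [510.  80.  61.] [55 36 31]
   190 [509.  76.  58.] [70 30 22]
   200 [504.  67.  58.] [56 29 19]
   210 [504.  69.  51.] [56 27 23]
   220 [504.  70.  42.] [86 64 43]
   230 [512.  89.  19.] [101  80  52]
   240 [506.  77.  22.] [160 125  83]
comp col 525
   130 [516.  65. 103.] [73 55 38]
   140 [516.  66.  95.] [49 46 37]
   150 [515.  65.  90.] [42 38 31]
   160 [514.  65.  82.] [42 34 31]
   170 [517.  72.  71.] [62 48 40]
   180 [518.  76.  60.] [70 30 24]
   190 [515.  69.  61.] [70 36 26]
   200 [510.  60.  60.] [58 30 19]
   210 [508.  56.  58.] [60 29 20]
   220 [508.  58.  48.] [56 19 14]
   230 [507.  57.  44.] [68 39 25]
   240 [514.  74.  20.] [120  93  59]
comp col 540
   130 [584. 191.  -0.] [100  75  51]
   140 [578. 180.  -0.] [108  81  48]
   150 [538.  98.  60.] [107  62  31]
   160 [533.  89.  60.] [109  47  28]
   170 [529.  82.  60.] [76 35 16]
   180 [523.  71.  61.] [92 45 25]
   190 [520.  66.  60.] [78 32 19]
   200 [515.  56.  60.] [56 23 14]
   210 [515.  56.  55.] [60 26 16]
   220 [514.  56.  47.] [58 29 18]
   230 [514.  56.  41.] [92 65 45]
   240 [519.  68.  21.] [124 102  68]
```

The depth shows the fingertips hovering at z ≈ 75, not the expected 43, so they are passing over the blank, which hasn't moved. I'll back off, lower a little (safe under either reading) and measure the tips again.

Call:
{"name": "send_rows", "arguments": {"series": [0.012,0,0,0,0,0,0,0.012,0,0,0,0,0,0,0.012,0,0,0,0,0,0,0,0,0.01,0,0,0,0,0,0,0.008,0,0,0,0]}}

```text
t: 6.3
ee_pos: [473.1, 79.3, 35.5]
orientation: [3.141, 0.001, 3.13]
wrist_force: [0.1, 0.1, -0.4]
opening: 0.003
```

Call:
{"name": "send_rows", "arguments": {"series": [0,0,0,0,0,0,0]}}

```text
t: 6.4
ee_pos: [472.9, 79.2, 34.8]
orientation: [-3.141, -0.001, 3.13]
wrist_force: [-0.7, -0.1, -0.2]
opening: -0.001
```

```bash
python3 - <<'E'
from h import *
c=manip.calibration("side");p,d=manip.snapshot("side");print(manip.observe()["ee_pos"].round(1),manip.observe()["wrist_force"].round(2))
v,u=np.mgrid[0:384,0:512];z=d
P=np.stack([(u-c["cx"])/c["fx"]*z,(v-c["cy"])/c["fy"]*z,z],-1)-c["t"];P=P@c["R"]
m=(P[...,0]>445)&(P[...,0]<500)&(P[...,1]>55)&(P[...,1]<105)&(P[...,2]>26)&(P[...,2]<120)&(d>0)
Q=P[m];print(len(Q))
for a in range(26,100,6):
    s=Q[(Q[:,2]>=a)&(Q[:,2]<a+6)]
    if len(s):print(a,len(s),"x",s[:,0].min().round(1),s[:,0].max().round(1),"y",s[:,1].min().round(1),s[:,1].max().round(1))
cv2.imwrite("pics/s3.png",cv2.resize(p[140:240,170:290,::-1],None,fx=5,fy=5,interpolation=cv2.INTER_CUBIC))
E
```

```text
[473.2  79.2  35.2] [ 0.44 -0.84  0.52]
215
50 9 x 464.2 480.7 y 69.1 73.0
56 21 x 461.3 483.0 y 63.8 81.6
62 25 x 461.6 479.6 y 63.2 85.2
68 26 x 461.5 483.0 y 62.5 83.2
74 27 x 461.6 483.8 y 62.2 82.2
80 17 x 461.9 478.9 y 62.5 85.4
86 4 x 460.6 461.7 y 69.6 85.0
92 18 x 459.2 478.9 y 63.7 103.1
98 23 x 459.4 472.0 y 55.1 103.8
```

View pics/s3.png

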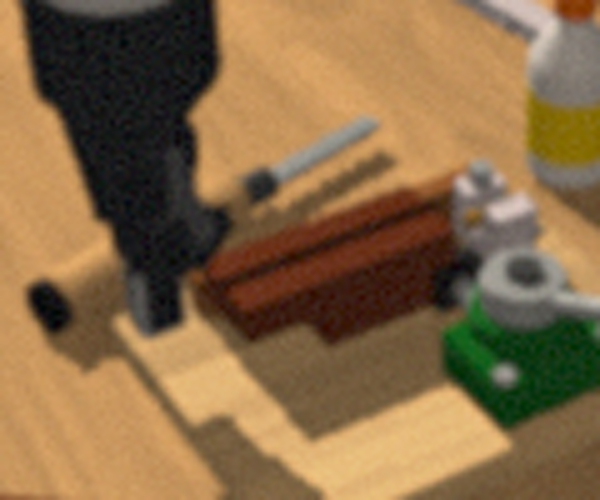

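The view and depth agree that the tips are at z ≈ 53 with TCP z = 35, so they stand about 18–20 mm above the reported TCP rather than 11 mm below it. I'll work from the measured tips and lower about 9 mm in small guarded steps.

Call:
{"name": "send_rows", "arguments": {"series": [0,0,0.003,0,0,0,0,0,0,0.003,0,0,0,0,0,0,0.003,0,0,0,0,0,0,0,0,0,0,0]}}

```text
t: 6.85
ee_pos: [473.1, 79.2, 26.6]
orientation: [-3.141, -0.001, 3.13]
wrist_force: [-0.0, -0.3, -1.0]
opening: -0.003
```

Call:
{"name": "send_rows", "arguments": {"series": [-0.005,0,0,0,0,0,0,-0.005,0,0,0,0,0,0,-0.004,0,0,0,0,0,0,-0.002,0,0,0,0,0,0,-0.002,0,0,0,0,0,0]}}

```text
t: 7.35
ee_pos: [491.6, 79.0, 27.0]
orientation: [3.142, 0.0, 3.13]
wrist_force: [-0.1, -0.6, -0.4]
opening: 0.001
```

Call:
{"name": "send_rows", "arguments": {"series": [-0.002,0,0,0,0,0,0,-0.002,0,0,0,0,0,0,-0.002,0,0,0,0,0,0,-0.002,0,0,0,0,0,0,-0.002,0,0,0,0,0,0]}}

```text
t: 7.85
ee_pos: [501.5, 78.9, 27.0]
orientation: [3.142, 0.0, 3.13]
wrist_force: [-0.7, 0.4, -0.1]
opening: 0.003
```

```bash
cat > look.py <<'E'
from h import *
def cloud(n):
    c=manip.calibration(n);p,d=manip.snapshot(n)
    v,u=np.mgrid[0:384,0:512]
    P=np.stack([(u-c["cx"])/c["fx"]*d,(v-c["cy"])/c["fy"]*d,d],-1)-c["t"];P=P@c["R"];P[d==0]=-999
    return p,P
def heel():
    p,P=cloud("side")
    s=manip.observe();print(s["t"],s["ee_pos"].round(1),s["wrist_force"].round(2))
    r=p.astype(int)
    m=(P[...,2]>40)&(P[...,2]<65)&(abs(P[...,0]-570)<90)&(abs(P[...,1]-80)<24)&(r[...,0]>r[...,1]*1.6)
    Q=P[m];print("blank pts",len(Q),"x",np.percentile(Q[:,0],[1,99]).round(1),"y",np.percentile(Q[:,1],[1,99]).round(1))
    return p,P
E
python3 -c "
from look import *
p,P=heel()
x=manip.observe()['ee_pos'][0]
m=(abs(P[...,0]-x)<9)&(abs(P[...,1]-72)<14)&(P[...,2]>25)&(p.max(2)<120)&(P[...,2]<100)
print('tip z',P[m][:,2].min() if m.any() else None)"
```

```text
7.9 [502.  79.  27.] [-0.57  0.24  0.21]
blank pts 590 x [512.3 620.1] y [56.1 96.3]
tip z 43.82851108290144
```

The tips are now at z 44 and the blank has started to slide (end at x ≈ 620, fingers' face at 513). I'll keep going and watch the force.

Call:
{"name": "send_rows", "arguments": {"series": [-0.002,0,0,0,0,0,0,-0.002,0,0,0,0,0,0,-0.002,0,0,0,0,0,0,-0.002,0,0,0,0,0,0,-0.001,0,0,0,0,0,0]}}

```text
t: 8.4
ee_pos: [510.7, 78.8, 27.0]
orientation: [3.142, 0.0, 3.13]
wrist_force: [-1.0, 0.9, 0.1]
opening: 0.003
```

Call:
{"name": "send_rows", "arguments": {"series": [-0.001,0,0,0,0,0,0,-0.001,0,0,0,0,0,0,-0.001,0,0,0,0,0,0,-0.001,0,0,0,0,0,0]}}

```text
t: 8.8
ee_pos: [514.4, 78.8, 27.0]
orientation: [3.142, 0.0, 3.13]
wrist_force: [-0.1, 0.5, -1.0]
opening: 0.001
```

```bash
python3 -c "
from look import *
p,P=heel()
r=p.astype(int)
m=(P[...,2]>25)&(P[...,2]<60)&(P[...,0]>622)&(P[...,0]<690)&(abs(P[...,1]-80)<22)&(r[...,0]<r[...,1]*1.3)&(r.min(2)>110)
Q=P[m];print('stop',len(Q),np.percentile(Q,[2,50,98],axis=0).round(1))"
```

```text
8.85 [514.7  78.8  27. ] [-0.08 -0.13 -0.89]
blank pts 533 x [525.  631.2] y [56.1 95.5]
stop 72 [[642.2  61.1  27.7]
 [653.3  71.6  49.9]
 [661.9  99.2  58.5]]
```

Call:
{"name": "send_rows", "arguments": {"series": [-0.001,0,0,0,0,0,0,-0.001,0,0,0,0,0,0,-0.001,0,0,0,0,0,0,-0.001,0,0,0,0,0,0,-0.001,0,0,0,0,0,0]}}

```text
t: 9.35
ee_pos: [519.3, 78.7, 27.0]
orientation: [-3.142, -0.0, 3.13]
wrist_force: [-1.7, -0.6, 0.2]
opening: -0.003
```

Call:
{"name": "send_rows", "arguments": {"series": [-0.0005,0,0,0,0,0,0,-0.0005,0,0,0,0,0,0,-0.0005,0,0,0,0,0,0,-0.0005,0,0,0,0,0,0]}}

```text
t: 9.75
ee_pos: [520.4, 78.6, 26.9]
orientation: [-3.141, -0.002, 3.13]
wrist_force: [-6.5, 0.3, 5.7]
opening: -0.001
```

Call:
{"name": "send_rows", "arguments": {"series": [-0.0005,0,0,0,0,0,0,-0.0005,0,0,0,0,0,0,-0.0005,0,0,0,0,0,0,-0.0005,0,0,0,0,0,0]}}

```text
t: 10.15
ee_pos: [520.4, 78.6, 26.6]
orientation: [-3.141, -0.006, 3.13]
wrist_force: [-12.5, 1.9, 9.9]
opening: 0.005
```

The push rose to 12.5 N along x at TCP x 520.4, so the blank is on the stop. I'll ease slightly, hold, then look.

Call:
{"name": "send_rows", "arguments": {"series": [0.0003,0,0,0,0,0,0,0,0,0,0,0,0,0,0,0,0,0,0,0,0,0,0,0,0,0,0,0]}}

```text
t: 10.55
ee_pos: [520.3, 78.6, 26.6]
orientation: [-3.141, -0.005, 3.13]
wrist_force: [-11.0, 0.3, 7.6]
opening: 0.003
```

```bash
python3 -c "
from look import *
p,P=heel()
cv2.imwrite('pics/s4.png',cv2.resize(p[140:240,170:290,::-1],None,fx=5,fy=5,interpolation=cv2.INTER_CUBIC))"
```

```text
10.6 [520.4  78.5  26.6] [-9.87  1.06  8.01]
blank pts 510 x [530.7 637.9] y [56.1 95.8]
```

View pics/s4.png

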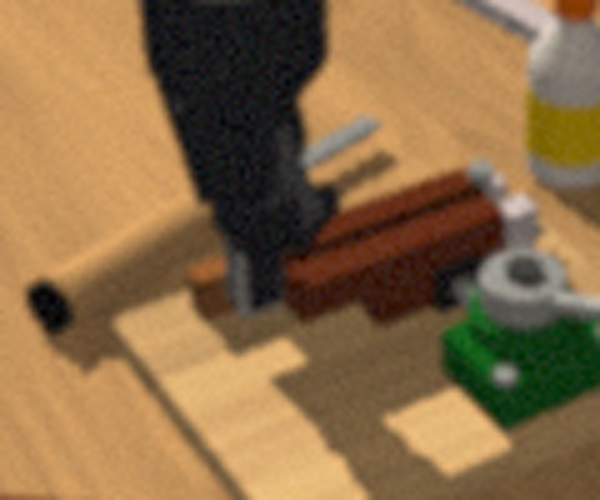

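The picture shows the blank's heel end up against the stop block, with the lever still open. The push was held for over 0.8 s at 10–16 N. Now I'll back off and go over to the far side of the ball.

Call:
{"name": "send_rows", "arguments": {"series": [0.001,0,0,0,0,0,0,0.003,0,0,0,0,0,0,0.006,0,0,0,0,0,0,0,0,-0.04,0,0,0,0,0,0,-0.04,0,0,0,0]}}

```text
t: 11.1
ee_pos: [511.9, 78.6, 107.0]
orientation: [-3.141, -0.002, 3.13]
wrist_force: [1.5, 0.5, 0.3]
opening: 0.001
```

Call:
{"name": "send_rows", "arguments": {"series": [0,0,-0.03,0,0,-0.145,0,0,0,0,0,0,-0.145,0,0,0,0,0,0,0,0]}}

```text
t: 11.4
ee_pos: [513.8, 78.9, 138.2]
orientation: [-3.141, 0.003, -2.861]
wrist_force: [0.2, -0.6, -0.4]
opening: 0.0
```

```bash
python3 -c "
from look import *
from scipy.spatial.transform import Rotation as Ro
p,P=heel()
cv2.imwrite('pics/s5.png',cv2.resize(p[140:240,170:290,::-1],None,fx=5,fy=5,interpolation=cv2.INTER_CUBIC))
s=manip.observe();R=Ro.from_euler('xyz',s['orientation']).as_matrix()
print(s['ee_pos'].round(1),s['orientation'].round(4),'to pre-ball',(R.T@(np.array([670,-85,137])-s['ee_pos'])).round(1))"
```

```text
11.45 [513.1  78.8 137.2] [ 0.73 -0.3  -0.14]
blank pts 619 x [521.2 637.1] y [ 56.1 103.2]
[513.1  78.8 137.2] [-3.1415e+00  1.1000e-03 -2.8665e+00] to pre-ball [-106.5 -200.3    0.4]
```

Call:
{"name": "send_rows", "arguments": {"series": [-0.0213,-0.04,0,0,0,0,0,-0.0213,-0.04,0,0,0,0,0,-0.0213,-0.04,0,0,0,0,0,-0.0213,-0.04,0,0,0,0,0,-0.0213,-0.04,0,0,0,0,0]}}

```text
t: 11.95
ee_pos: [670.8, -85.7, 135.5]
orientation: [3.141, -0.002, -2.868]
wrist_force: [1.1, 0.4, -0.5]
opening: 0.002
```

Call:
{"name": "send_rows", "arguments": {"series": [0,0,0.03,0,0,0,0,0,0,0.03,0,0,0,0,0,0,0.015,0,0,0,0,0,0,0,0,0,0,0]}}

```text
t: 12.35
ee_pos: [667.9, -83.9, 58.6]
orientation: [3.139, -0.005, -2.866]
wrist_force: [-0.6, -0.5, -0.1]
opening: -0.002
```

```bash
python3 - <<'E'
from look import *
s=manip.observe();print(s["ee_pos"].round(1),s["orientation"].round(4),s["wrist_force"].round(2),s["q"].round(2))
p,P=cloud("side");c=manip.calibration("side")
x,y=s["ee_pos"][:2]
m=(np.hypot(P[...,0]-x,P[...,1]-y)<22)&(P[...,2]>45)&(P[...,2]<130)
print("tip z",np.sort(P[m][:,2])[:8].round(1))
m=(P[...,2]>79)&(P[...,2]<106)&(np.hypot(P[...,0]-632,P[...,1]+98)<22)&(p.max(2)<70)
print("ball pts",m.sum(),np.percentile(P[m],[3,50,97],axis=0).round(1))
u,v=np.array(proj(c,[x,y,90])).astype(int)
cv2.imwrite("pics/s6.png",cv2.resize(p[150:250,185:335,::-1],None,fx=5,fy=5,interpolation=cv2.INTER_CUBIC))
E
```

```text
[667.9 -83.9  58.6] [ 3.1393 -0.0053 -2.8658] [-0.62 -0.47 -0.12] [-0.13  0.6   1.63  0.    0.92 -1.97]
tip z [76.6 76.9 77.4 78.8 79.9 80.  80.  80.9]
ball pts 104 [[ 621.4 -107.4   87.9]
 [ 628.1 -101.6   97.5]
 [ 640.6  -93.   102.7]]
```

View pics/s6.png

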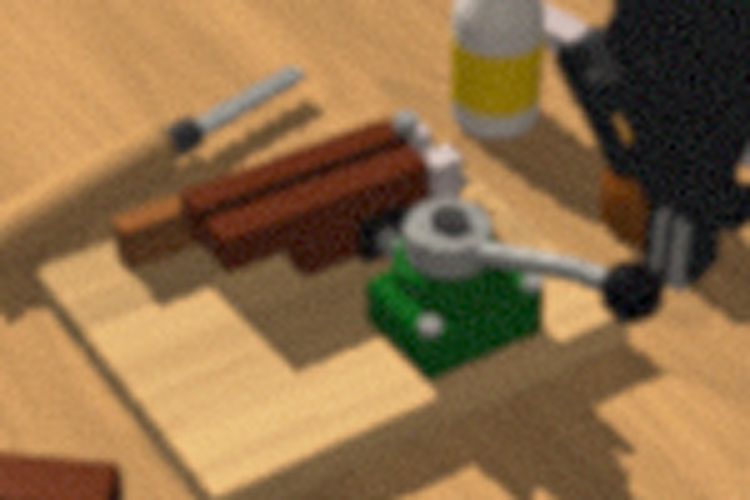

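The view shows the blank still home. The shut fingers are just beyond the ball at its height. I'll close the gap, then sweep around the pivot with rows of 0.06 rad, each with a matching arc step.

Call:
{"name": "send_rows", "arguments": {"series": [0.004,-0.001,0,0,0,0,0,0.004,-0.0006,0,0,0,0,0,0.002,0,0,0,0,0,0]}}

```text
t: 12.7
ee_pos: [661.4, -88.8, 63.4]
orientation: [-3.141, 0.002, -2.864]
wrist_force: [0.1, 0.3, 0.6]
opening: 0.001
```

Call:
{"name": "send_rows", "arguments": {"series": [0.0057,-0.0013,0,0,0,0.06,0,0.0057,-0.0013,0,0,0,0.06,0,0.0057,-0.0013,0,0,0,0.06,0]}}

```text
t: 13.0
ee_pos: [646.3, -96.2, 63.2]
orientation: [-3.141, 0.003, -3.046]
wrist_force: [2.9, 0.1, -0.9]
opening: -0.0
```

```bash
cat > lev.py <<'E'
from h import *
s=manip.observe();pv=np.array([609.3,-3.5]);yaw=s["orientation"][2]
tx=np.array([np.cos(yaw),np.sin(yaw)]);ty=np.array([np.sin(yaw),-np.cos(yaw)])
d=s["ee_pos"][:2]-pv;f=s["wrist_force"]
print("t",s["t"],"z",s["ee_pos"][2].round(1),"ball-tool dirs: along",(d@tx).round(1),"(want -24) radial",(-d@ty).round(1),"(want 95)  lever by yaw",round((-164.06/57.2958-yaw)%6.2832,3),"F tool",(f[:2]@tx).round(1),(f[:2]@ty).round(1),f[2].round(1),np.linalg.norm(f).round(1))
E
python3 lev.py
```

```text
t 13.0 z 63.2 ball-tool dirs: along -28.0 (want -24) radial 95.8 (want 95)  lever by yaw 0.183 F tool -2.9 -0.2 -0.9 3.0
```

Call:
{"name": "send_rows", "arguments": {"series": [0.006,-0.0013,0,0,0,0.06,0,0.006,-0.0013,0,0,0,0.06,0,0.0058,-0.0013,0,0,0,0.06,0,0.0057,-0.0013,0,0,0,0.06,0]}}

```text
t: 13.4
ee_pos: [624.3, -102.2, 63.5]
orientation: [-3.141, 0.006, 2.997]
wrist_force: [7.2, -2.8, -3.5]
opening: 0.0
```

```bash
python3 lev.py
```

```text
t 13.4 z 63.5 ball-tool dirs: along -29.0 (want -24) radial 95.5 (want 95)  lever by yaw 0.423 F tool -7.5 -1.7 -3.5 8.4
```

Call:
{"name": "send_rows", "arguments": {"series": [0.0059,-0.0013,0,0,0,0.06,0,0.0059,-0.0013,0,0,0,0.06,0,0.0058,-0.0013,0,0,0,0.06,0,0.0058,-0.0013,0,0,0,0.06,0]}}

```text
t: 13.8
ee_pos: [600.9, -102.9, 63.6]
orientation: [-3.142, 0.008, 2.758]
wrist_force: [8.0, -8.8, -4.7]
opening: 0.004
```

```bash
python3 lev.py
```

```text
t 13.8 z 63.6 ball-tool dirs: along -29.5 (want -24) radial 95.3 (want 95)  lever by yaw 0.662 F tool -10.7 -5.2 -4.7 12.8
```

Call:
{"name": "send_rows", "arguments": {"series": [0.0059,-0.0012,0,0,0,0.06,0,0.0059,-0.0012,0,0,0,0.06,0,0.0058,-0.0012,0,0,0,0.06,0,0.0058,-0.0012,0,0,0,0.06,0]}}

```text
t: 14.2
ee_pos: [577.3, -97.4, 63.5]
orientation: [3.141, 0.007, 2.518]
wrist_force: [4.5, -13.6, -1.7]
opening: -0.002
```

```bash
python3 lev.py
```

```text
t 14.2 z 63.5 ball-tool dirs: along -28.9 (want -24) radial 94.9 (want 95)  lever by yaw 0.902 F tool -11.6 -8.4 -1.7 14.4
```

Call:
{"name": "send_rows", "arguments": {"series": [0.0058,-0.002,0,0,0,0.06,0,0.0058,-0.0018,0,0,0,0.06,0,0.0058,-0.0018,0,0,0,0.06,0]}}

```text
t: 14.5
ee_pos: [560.0, -89.8, 63.5]
orientation: [3.14, 0.005, 2.337]
wrist_force: [4.3, -6.3, -1.3]
opening: -0.004
```

```bash
python3 lev.py
```

```text
t 14.5 z 63.5 ball-tool dirs: along -28.0 (want -24) radial 95.4 (want 95)  lever by yaw 1.082 F tool -7.5 -1.2 -1.3 7.7
```

Call:
{"name": "send_rows", "arguments": {"series": [0.0057,-0.0014,0,0,0,0.06,0,0.0057,-0.0014,0,0,0,0.06,0,0.0057,-0.0014,0,0,0,0.06,0]}}

```text
t: 14.8
ee_pos: [544.6, -78.8, 63.2]
orientation: [3.14, 0.003, 2.157]
wrist_force: [-0.2, -2.3, 1.6]
opening: -0.004
```

```bash
python3 lev.py
```

```text
t 14.8 z 63.2 ball-tool dirs: along -26.9 (want -24) radial 95.6 (want 95)  lever by yaw 1.263 F tool -1.8 -1.4 1.6 2.8
```

Call:
{"name": "send_rows", "arguments": {"series": [0.0057,-0.0014,0,0,0,0.06,0,0.0038,-0.0009,0,0,0,0.04,0,0,0,0,0,0,0,0]}}

```text
t: 15.1
ee_pos: [536.7, -71.1, 62.8]
orientation: [3.141, 0.001, 2.059]
wrist_force: [-0.2, 0.1, -0.0]
opening: 0.003
```

```bash
python3 lev.py && python3 - <<'E'
from look import *
p,P=cloud("side")
m=(P[...,2]>78)&(P[...,2]<106)&(np.hypot(P[...,0]-609,P[...,1]+3.5)>82)&(np.hypot(P[...,0]-609,P[...,1]+3.5)<112)&(p.max(2)<70)&(P[...,0]<575)&(P[...,1]<20)
print(m.sum(),np.percentile(P[m],[5,50,95],axis=0).round(1) if m.any() else "")
cv2.imwrite("pics/s7.png",cv2.resize(p[150:250,185:335,::-1],None,fx=5,fy=5,interpolation=cv2.INTER_CUBIC))
E
```

```text
t 15.1 z 62.8 ball-tool dirs: along -25.6 (want -24) radial 95.9 (want 95)  lever by yaw 1.361 F tool 0.2 -0.1 -0.0 0.3
116 [[511.2 -82.   86.6]
 [519.7 -53.6  95. ]
 [543.8 -41.5 102.3]]
```

View pics/s7.png

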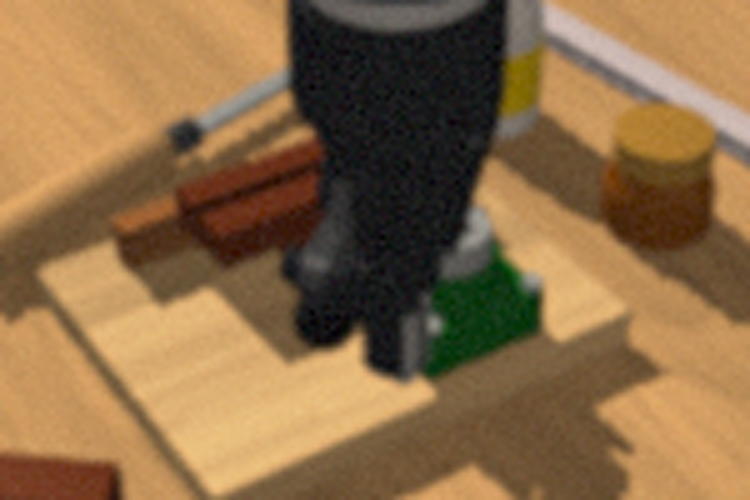

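The force has dropped to zero and the ball (about (325,315)) has jumped ahead of the fingers (about (395,345)), so it has snapped over. I'll withdraw and check.

Call:
{"name": "send_rows", "arguments": {"series": [-0.01,0,0,0,0,0,0,-0.01,-0.004,0,0,0,0,0,0,0,-0.03,0,0,0,0,0,0,-0.04,0,0,0,0,0,0,-0.04,0,0,0,0]}}

```text
t: 15.65
ee_pos: [542.4, -91.9, 172.9]
orientation: [-3.141, -0.001, 2.06]
wrist_force: [0.4, -0.3, -0.0]
opening: 0.003
```

Call:
{"name": "send_rows", "arguments": {"series": [-0.04,-0.02,0,0,0,0,0,-0.04,-0.02,0,0,0,0,0,-0.04,-0.02,0,0,0,0,0,-0.04,-0.02,0,0,0,0,0,-0.04,-0.02,0,0,0,0,0]}}

```text
t: 16.15
ee_pos: [547.9, -317.4, 172.1]
orientation: [3.141, 0.0, 2.06]
wrist_force: [1.6, -0.3, 0.6]
opening: 0.0
```

```bash
python3 - <<'E'
from look import *
s=manip.observe();print(s["t"],s["ee_pos"].round(1),s["wrist_force"].round(2))
p,d=manip.snapshot("top");c=manip.calibration("top")
m=((p.max(2)<60)).astype(np.uint8);m[:150]=0;m[260:]=0;m[:,:235]=0;m[:,300:]=0
n,l,st,ce=cv2.connectedComponentsWithStats(m)
for i in range(1,n):
    if st[i,4]>25: print(st[i],ce[i].round(1),ray(c,*ce[i],90).round(1))
q,_=manip.snapshot("side")
a=cv2.resize(p[140:275,190:300,::-1],None,fx=4,fy=4,interpolation=cv2.INTER_CUBIC)
b=cv2.resize(q[150:240,195:285,::-1],None,fx=4,fy=4,interpolation=cv2.INTER_CUBIC)
o=np.zeros((540,800,3),np.uint8);o[:,:440]=a;o[:360,440:]=b
cv2.imwrite("pics/f8.png",o)
E
```

```text
16.15 [ 547.9 -317.4  172.1] [ 1.56 -0.26  0.58]
[239 184   5  13  49] [240.9 190.3] [598.2  56.5  90. ]
[284 220  12  12 108] [289.8 225.3] [518.1 -25.   90. ]
```

View pics/f8.png

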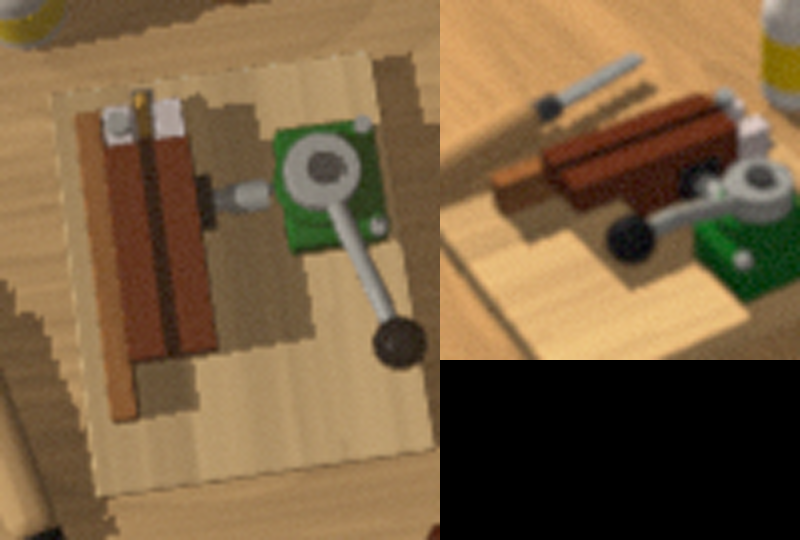

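The final view shows the blank against the stop (no gap) and flush along the fence, with the pad on it. The ball is at (518,−25), which is about 1.61 rad of travel, so the lever is closed. One quick squareness check, then I'll hand in.

Call:
{"name": "send_rows", "arguments": {"series": [0,0,0,0,0,0,0,0,0,0,0,0,0,0]}}

```text
t: 16.45
ee_pos: [547.9, -313.9, 171.7]
orientation: [-3.141, -0.001, 2.06]
wrist_force: [-0.2, -0.0, 0.0]
opening: -0.005
```

```bash
python3 - <<'E'
from h import *
c=manip.calibration("top")
P=lambda u,v,z:ray(c,190+u/4-.4,140+v/4-.4,z)[:2]
b=np.array([P(103,143,60),P(187,135,60),P(216,350,60),P(132,360,60)])
print(b.round(1),b.mean(0).round(1))
for i,j in((2,1),(3,0)): print("edge yaw",np.degrees(np.arctan2(*(b[j]-b[i])[::-1])).round(2),"jig -0.66")
s=manip.observe();print(s["t"],s["wrist_force"].round(2));print(manip.finish_job())
E
```

```text
[[643.2 103. ]
 [641.1  60.6]
 [531.2  61.5]
 [532.4 102.8]] [587.  82.]
edge yaw -0.47 jig -0.66
edge yaw 0.12 jig -0.66
16.45 [-0.21 -0.04  0.03]
the job is handed in; nothing more can be done
None
```

The job is handed in at about 16.5 s of the 61 s allowed. No verdict was reported, but my last checks all looked good. I slid the blank to the end stop and pressed it there, then pushed the ball lever round its arc until it snapped closed.

- **Blank:** It was pressed at the stop for at least 0.5 s. The total wrist force was 13–16 N (10–12.5 N of it along the bed), a bit over the 10 N asked but under 25 N. In the last view it has no visible gap to the stop or fence. It sits about 0.2 mm off the fence line and within about 0.8° of square. The measured yaw varies by about 0.6° between its two long edges.
- **Lever:** The highest wrist force I read while pushing was 14.4 N, and it fell to zero past centre. The ball now sits at about 1.61 rad of travel, closed within measuring error, with the pad on the blank.
- **Not measured:** The pad's clamping force and the feeler pin's travel can't be read directly, so I judged both from the pictures.
- **Disagreement:** The shut fingertips stood about 17–20 mm above the reported TCP, not 11 mm below it. The first push pass therefore went over the blank without touching it. I corrected the height from the depth picture and repeated it.
- **Other things:** The arm's path stayed clear of the chisel, bottle and jar, and they looked undisturbed where visible. I didn't measure their final positions.

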